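# Strip the filter block and plug its ports

## Robot

A 7-joint arm with a two-finger parallel gripper is mounted at the origin on a cart in front of the work surface, level with it; the furniture and walls round the work are solid. World frame = base frame: x ahead of the robot, y to its left, z up, the work surface at z = 0. Lengths are in m, angles in rad, forces in N, time in s.
With the tool pointing down it reaches from about 0.4 to 0.875 m from the base axis. Payload 19.3 kg.
Tool frame: the origin (TCP) lies between the finger pads; the fingertips stand bot.tcp_to_tips ahead of it and the grasp point (between the pads) is the TCP (bot.tcp_to_tips is the distance from the TCP to the fingertips, in m); z points along the fingers, y is the line along which they close (so a half turn about z gives the same grasp; the last joint's range is limited). The gripper opens to 85 mm and grips with 20 to 120 N. Pads are 22 mm wide; open, the fingers measure 114 mm over their backs; the gripper's body (76 mm by 85 mm) begins 54 mm behind the grasp point. The pads swing forward as they close: fully open they stand 13 mm farther back than shut.
Start: joints at [-1.38, 0.521, -0.036, 1.599, 0.021, 1.021, -0.113], TCP at [0.161, 0.604, 0.25] pointing down, gripper open.
Joint ranges: [-2.91, 2.91], [-0.3, 2.13], [-1.5, 1.42], [0.17, 2.43], [-1.26, 4.41], [0.16, 1.93], [-2.52, 2.52]. Speed limits (rad/s): [1.89, 1.89, 2.39, 2.39, 3.01, 3.01, 3.01].

## Interface

Orientations are given as [roll, pitch, yaw] about the fixed x, y, z axes, in that order (R = Rz(yaw) Ry(pitch) Rx(roll)).
In Python, from workcell import telemetry, grab_frame, bot gives the robot as it stands. The module is installed in compiled form; this text tells all that it offers.
- The arm moves only by the shell command python3 -m crank 'ROWS' [FORCE]. ROWS is text: rows parted by semicolons, each of 7 numbers parted by spaces: the finger opening in m, from 0 to 0.0854, then the shift along the tool's x, y, z in m, then the turn, a rotation vector about the tool's x, y, z in degrees. A call has exactly 8 rows; each row shifts and turns the commanded pose from where the row before left it, along the tool's axes as they then stand; what a row does not reach is not made up. A row lasts 1/12 s, in which the tool goes at most 41.7 mm and 7.16 degrees, less where a joint would pass 70% of its speed; a pose out of reach is approached as far as the arm can. A call with a gripper value outside its range is refused whole. The fingers move at their own pace and stop on an object; FORCE is the grip in N (left out, the last holds). Time passes only in rows, so rows that do not move let the fingers close, or fill a call up. It gives the time, the measured TCP pose, the force, the opening and the grip force at its end, in the units of the state.
- telemetry.observe(): the state, without advancing time (a new reading comes with each control period).
- grab_frame(name): name is "scene" or "top"; returns a dict with "pixels" (420x560x3 uint8, red, green, blue), "depth" (420x560 float32, m along the optical axis (not along the pixel's ray), 0 where there is no reading), "vertical_fov" (degrees; the focal length in pixels is half the picture's height over the tangent of half this angle, whatever the lens; pixels are square), "cx", "cy" (the principal point, pixels), "distortion" ([k1, k2, p1, p2, k3] as OpenCV has them; the pictures are not rectified), "R" (3x3) and "t" (3): a world point X has camera coordinates R X + t. Camera axes: x right, y down, z forward; pixel columns grow to the right and rows downward; lengths in m; the calibration is good to about 2 mm. A picture is of the moment at which its call begins.
- bot.job_done(): hands the job in; it is judged then, once.
The state is a dict: "clock": time; "qpos": joint angles; "qd": joint speeds; "joint_efforts": joint torques, N m; "position": TCP position; "tool_rot": TCP orientation; "force": force on the tool from outside, world axes, zero at the start; "moment": the same for the moment, N m; "grip_width": finger opening in m; "finger_force": force on a finger pad.
Only numpy, scipy, OpenCV 4.12 (cv2) and the standard library are available. Lean on these libraries where they do the work, as an engineer would, in place of code of your own. Each camera call takes 0.05 s, during which the arm holds its last target. There are 200 camera calls.

## Task

The filter block on the bench is due for washing. First draw every filter screen that is in it straight and level out of its channel and lay the screens flat, side by side, on the floor of the white wash tray. Then close both threaded ports on top of the block with the two screw plugs: set a plug upright on the port with its grip bar in line with the index marks, turn it backward (counter-clockwise) until it drops into the thread start, and then drive it forward (clockwise), upright, until it is fully home. Leave the cream jar, the amber bottle and the label roll alone.

Things in the scene. Friction and masses are not known exactly. Their poses are not given: they have to be found in the camera images.
- filter_block: fixed aluminium block 90 x 236 x 30 mm (x, y, z), two port collars on top; origin: centre of its underside. The channel mouths are in its -x face. Four channels run in at y = +90, +30, -30, -90 mm: 43 mm wide, 10 mm high, floor 10 mm above the worktop, 72 mm deep. A screen at home has its origin at x = -28 to -30 mm and is clear once drawn 72 mm toward -x
- port_a (a point): centre of the top rim of the left port: a collar, radius 31 mm, 28 mm high, on the block at y = +55 mm; axes as the block's. Bore radius 16 mm. The rim has two openings (thread starts) 44 degrees wide, opposite one another, each with a 4 mm high lip at its counter-clockwise edge. Each time, the starts' middles lie 0.5 to 1.1 rad counter-clockwise (from above) of the index marks
- port_b (a point): the same for the right port, at y = -55 mm. Either port: a plug with its bar in line with the marks rests on the rim, origin 10 mm below this point. Turned counter-clockwise it reaches the starts, where, pushed down lightly or let go, it drops 10 mm (origin 20 mm below this point) and a lip stops it turning on. If turned clockwise from the rim it only runs against the lips
- mark_a (a point): front index mark of the left port: dark ridge on the block's top, 38 mm toward the block's -x from the port's axis (its twin lies as far toward +x). In both ports, after the drop, turning clockwise draws the plug down, 5 mm per rad after the first 0.6 rad, to a stop 1.9 rad from the start: origin then 25 to 26.5 mm below the rim point, flange within 2 mm of the lips
- mark_b (a point): front index mark of the right port, likewise 38 mm toward the block's -x from that port's axis
- screen_0: steel filter screen: plate 106 x 40 x 8 mm (x, y, z) with an upright black grip fin 18 x 10 x 36 mm (x, y, z) on it, the fin centred 40 mm toward -x of the origin, its top 44 mm above the underside. Origin: centre of the underside. 0.1 kg. At the start home in the block's channel at y = +90 mm, x along the block's x, fin outside. 3 or 4 screens are present
- screen_1: filter screen, the same as screen_0, at the start in the channel at y = +30 mm
- screen_2: filter screen, the same as screen_0, at the start in the channel at y = -30 mm
- screen_3: filter screen, the same as screen_0, at the start in the channel at y = -90 mm
- plug_0: screw plug upright on its nose, 67 mm tall, 0.18 kg; origin: centre of its underside. Steel shank, radius 14.8 mm; two thread lugs along its +x and -x, undersides at z = 10 mm, 24 degrees wide, out to radius 23.5 mm; grey flange, radius 22 mm, z = 31 to 35 mm; on it a grey grip bar 36 x 12 x 32 mm (x, y, z), z = 35 to 67 mm, its long side in line with the lugs
- plug_1: screw plug, the same as plug_0; either plug fits either port
- wash_tray_in (a point): centre of the floor of the fixed white wash tray: inside 142 x 252 mm (x, y), walls 4 mm thick, rims 18 mm above the worktop, floor 4 mm above the worktop; axes along the tray's sides, x the short one
- cream_jar: bystander: squat cream jar, 68 mm wide, 72 mm tall; origin: centre of its underside
- amber_100: bystander: amber bottle, 50 mm wide, 109 mm tall; origin: centre of its underside
- label_roll: bystander: roll of white labels lying flat, 72 mm wide, 45 mm tall; origin: centre of its underside
Mind the look-alikes: they are no part of the job. What is shaped like the screen_1 but turquoise or yellow is not meant.

How it is judged:
On the way, in this order (a step that is already met when the one before it is completed fails the run):
1. all screens that are present lie flat in the wash tray (x of screen_0 in the frame of wash_tray_in between -0.06 and 0.06 m and y of screen_0 in the frame of wash_tray_in between -0.115 and 0.115 m and z of each of screen_0, screen_1, screen_2, screen_3 in the frame of wash_tray_in below 0.005 m and angle between each of screen_0, screen_1, screen_2, screen_3's own z axis and vertical below 0.08 rad and linear speed of each of screen_0, screen_1, screen_2, screen_3 below 0.03 m/s and x of screen_1 in the frame of wash_tray_in between -0.06 and 0.06 m and y of screen_1 in the frame of wash_tray_in between -0.115 and 0.115 m and x of screen_2 in the frame of wash_tray_in between -0.06 and 0.06 m and y of screen_2 in the frame of wash_tray_in between -0.115 and 0.115 m and x of screen_3 in the frame of wash_tray_in between -0.06 and 0.06 m and y of screen_3 in the frame of wash_tray_in between -0.115 and 0.115 m), for 0.2 s.
2. a plug stands on the rim of a port, bar within 0.4 rad of the line of the index marks (((horizontal distance between plug_0 and port_a below 0.006 m and z of plug_0 in the frame of port_a between -0.0135 and -0.0065 m and angle between the x axis of plug_0 and the x axis of port_a, either way round below 0.4 rad) or (horizontal distance between plug_0 and port_b below 0.006 m and z of plug_0 in the frame of port_b between -0.0135 and -0.0065 m and angle between the x axis of plug_0 and the x axis of port_b, either way round below 0.4 rad) or (horizontal distance between plug_1 and port_a below 0.006 m and z of plug_1 in the frame of port_a between -0.0135 and -0.0065 m and angle between the x axis of plug_1 and the x axis of port_a, either way round below 0.4 rad) or (horizontal distance between plug_1 and port_b below 0.006 m and z of plug_1 in the frame of port_b between -0.0135 and -0.0065 m and angle between the x axis of plug_1 and the x axis of port_b, either way round below 0.4 rad))), for 0.1 s.
3. a plug has dropped into a thread start (((horizontal distance between plug_0 and port_a below 0.006 m and z of plug_0 in the frame of port_a between -0.0225 and -0.017 m) or (horizontal distance between plug_0 and port_b below 0.006 m and z of plug_0 in the frame of port_b between -0.0225 and -0.017 m) or (horizontal distance between plug_1 and port_a below 0.006 m and z of plug_1 in the frame of port_a between -0.0225 and -0.017 m) or (horizontal distance between plug_1 and port_b below 0.006 m and z of plug_1 in the frame of port_b between -0.0225 and -0.017 m))), for 0.1 s.
4. one plug is home in a port ((((horizontal distance between plug_0 and port_a below 0.006 m and z of plug_0 in the frame of port_a below -0.024 m and angle between plug_0's own z axis and vertical below 0.2 rad and linear speed of plug_0 below 0.03 m/s) or (horizontal distance between plug_0 and port_b below 0.006 m and z of plug_0 in the frame of port_b below -0.024 m and angle between plug_0's own z axis and vertical below 0.2 rad and linear speed of plug_0 below 0.03 m/s)) or ((horizontal distance between plug_1 and port_a below 0.006 m and z of plug_1 in the frame of port_a below -0.024 m and angle between plug_1's own z axis and vertical below 0.2 rad and linear speed of plug_1 below 0.03 m/s) or (horizontal distance between plug_1 and port_b below 0.006 m and z of plug_1 in the frame of port_b below -0.024 m and angle between plug_1's own z axis and vertical below 0.2 rad and linear speed of plug_1 below 0.03 m/s)))), for 0.2 s.
At the end, for the whole second after the job is handed in: Every screen present lies at rest on the floor of the wash tray (underside within 5 mm of the floor, tilted less than 0.08 rad); both plugs are home in the ports, one in each: origin within 6 mm sideways of the port's centre and at least 24 mm below its rim, tilted less than 0.2 rad, at rest (all of step 1 and ((horizontal distance between plug_0 and port_a below 0.006 m and z of plug_0 in the frame of port_a below -0.024 m and angle between plug_0's own z axis and vertical below 0.2 rad and linear speed of plug_0 below 0.03 m/s) or (horizontal distance between plug_0 and port_b below 0.006 m and z of plug_0 in the frame of port_b below -0.024 m and angle between plug_0's own z axis and vertical below 0.2 rad and linear speed of plug_0 below 0.03 m/s)) and ((horizontal distance between plug_1 and port_a below 0.006 m and z of plug_1 in the frame of port_a below -0.024 m and angle between plug_1's own z axis and vertical below 0.2 rad and linear speed of plug_1 below 0.03 m/s) or (horizontal distance between plug_1 and port_b below 0.006 m and z of plug_1 in the frame of port_b below -0.024 m and angle between plug_1's own z axis and vertical below 0.2 rad and linear speed of plug_1 below 0.03 m/s))); the robot touches nothing.
It fails at once if a screen is tipped while 15 mm or more of it is still in its channel ((x of screen_0 in the frame of filter_block above -0.083 m and y of screen_0 in the frame of filter_block below 0.12 m and z of screen_0 in the frame of filter_block below 0.05 m and angle between screen_0's own z axis and vertical above 0.1 rad) or (x of screen_1 in the frame of filter_block above -0.083 m and y of screen_1 in the frame of filter_block below 0.12 m and z of screen_1 in the frame of filter_block below 0.05 m and angle between screen_1's own z axis and vertical above 0.1 rad) or (x of screen_2 in the frame of filter_block above -0.083 m and y of screen_2 in the frame of filter_block below 0.12 m and z of screen_2 in the frame of filter_block below 0.05 m and angle between screen_2's own z axis and vertical above 0.1 rad) or (x of screen_3 in the frame of filter_block above -0.083 m and y of screen_3 in the frame of filter_block below 0.12 m and z of screen_3 in the frame of filter_block below 0.05 m and angle between screen_3's own z axis and vertical above 0.1 rad)).
It fails at once if a plug is cross-threaded: tilted by more than 0.25 rad with its lugs below the rim of a port ((horizontal distance between plug_0 and port_a below 0.015 m and z of plug_0 in the frame of port_a below -0.014 m and angle between plug_0's own z axis and vertical above 0.25 rad) or (horizontal distance between plug_0 and port_b below 0.015 m and z of plug_0 in the frame of port_b below -0.014 m and angle between plug_0's own z axis and vertical above 0.25 rad) or (horizontal distance between plug_1 and port_a below 0.015 m and z of plug_1 in the frame of port_a below -0.014 m and angle between plug_1's own z axis and vertical above 0.25 rad) or (horizontal distance between plug_1 and port_b below 0.015 m and z of plug_1 in the frame of port_b below -0.014 m and angle between plug_1's own z axis and vertical above 0.25 rad)).
It fails at once if the cream jar, the amber bottle or the label roll is pushed more than 40 mm or knocked over (distance of any of cream_jar, amber_100, label_roll from where it was at the start of the episode above 0.04 m or angle between any of cream_jar, amber_100, label_roll's own z axis and vertical above 0.5 rad).
Of screen_0, screen_1, screen_2, screen_3 only 3 to 4 are there at a start; the rules pass over those that are not, and their reading is None.
At some moment in a run one of screen_0, screen_1, screen_2, screen_3 may be knocked a few centimetres aside while the robot is not near it.
It also fails if it takes over 208 s, if anything falls off the work surface, if the arm or the gripper's body presses on something with over 40 N, if the wrist force passes 120 N, or if a joint passes its speed limit or range.

## Working session

There is one attempt and no reset: what is moved stays moved. The work goes in short steps, Python scripts to look and compute and a shell command to move; the robot and the scene stay as the last step left them, time stands still between calls to the robot, and variables do not carry over. Pictures are saved under pics/ and viewed, at most 14 in all, crops included, and the job is handed in when it is done.

```bash
mkdir -p pics
cat > h.py <<'E'
import numpy as np, cv2
from workcell import telemetry, grab_frame, bot
def K(f):
    h=f["pixels"].shape[0]; fl=h/2/np.tan(np.radians(f["vertical_fov"])/2)
    return np.array([[fl,0,f["cx"]],[0,fl,f["cy"]],[0,0,1.]])
def grab(n,save=None):
    f=grab_frame(n); np.savez(f"last_{n}.npz",**f)
    if save: cv2.imwrite(f"pics/{save}.png",f["pixels"][...,::-1])
    return f
def load(n):
    d=np.load(f"last_{n}.npz"); return {k:(d[k] if d[k].ndim else d[k].item()) for k in d}
def ray(f,u,v):
    p=cv2.undistortPoints(np.array([[[u,v]]],float),K(f),np.array(f["distortion"],float))[0,0]
    R=np.array(f["R"]);t=np.array(f["t"]); return -R.T@t, R.T@np.array([p[0],p[1],1.])
def atz(f,u,v,z):
    c,d=ray(f,u,v); return c+d*(z-c[2])/d[2]
def atd(f,u,v):
    c,d=ray(f,u,v); return c+d*f["depth"][int(round(v)),int(round(u))]
def crop(f,u0,v0,u1,v1,s,name):
    cv2.imwrite(f"pics/{name}.png",cv2.resize(f["pixels"][v0:v1,u0:u1,::-1],None,fx=s,fy=s,interpolation=cv2.INTER_CUBIC))
def cloud(f):
    h,w=f["depth"].shape; uu,vv=np.meshgrid(np.arange(w),np.arange(h))
    p=cv2.undistortPoints(np.stack([uu,vv],-1).reshape(-1,1,2).astype(float),K(f),np.array(f["distortion"],float))[:,0]
    R=np.array(f["R"]);t=np.array(f["t"]);P=(np.c_[p,np.ones(len(p))]*f["depth"].reshape(-1,1)-t)@R
    P[f["depth"].ravel()==0]=np.nan; return P.reshape(h,w,3)
E
python3 - <<'E'
from h import *
for n in("top","scene"):
    f=grab(n,n+"0"); print(n,-np.array(f["R"]).T@f["t"],f["vertical_fov"])
s=telemetry.observe();print(s, bot.tcp_to_tips)
E
```

```text
top [ 0.41250206 -0.08848972  1.24697218] 52.879672269096375
scene [ 0.05989992 -0.99251394  0.80614055] 49.08550858310841
{'clock': 0.1, 'qpos': array([-1.38018483,  0.52194375, -0.03635999,  1.59991198,  0.02119084,
        1.0211204 , -0.11278403]), 'qd': array([ 0.00045443, -0.00181811,  0.00138489, -0.00087218, -0.00060838,
       -0.00127032,  0.00119785]), 'joint_efforts': array([ 2.81552864e-03, -9.28483844e+01,  1.98380426e+00, -3.70531940e+01,
        1.81432319e-02,  5.20671951e-03, -9.26096686e-05]), 'position': array([0.16110574, 0.60359884, 0.24980353]), 'tool_rot': array([-3.14059455e+00,  4.56483143e-05,  2.88080892e+00]), 'force': array([ 0.12776847, -0.26352192,  0.65980913]), 'moment': array([-0.02384935, -0.00968906, -0.00579284]), 'finger_force': 0.0, 'grip_width': 0.08544270531236536} 0.019
```

View pics/top0.png

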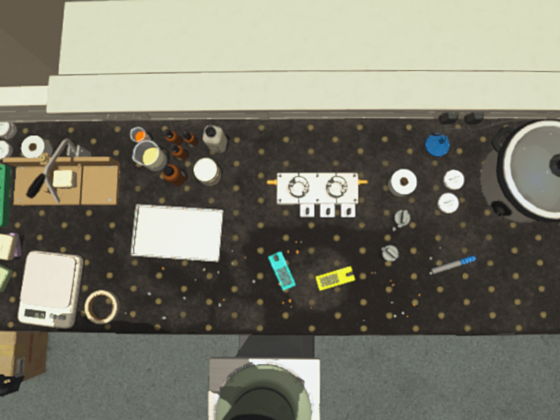

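View pics/scene0.png

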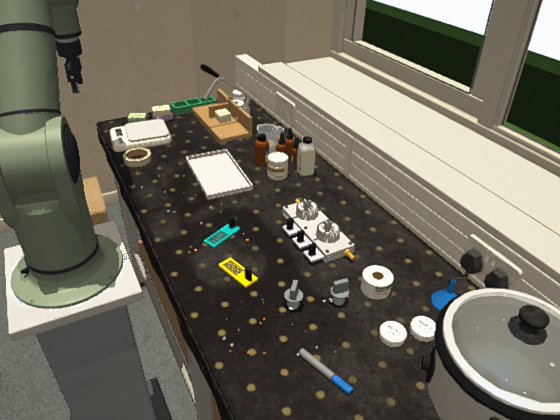

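Top view: the block is at (318,188) with three black fins at (307,211), (327,211) and (348,211). The plugs are at (402,217) and (390,254), and the tray at (177,233). Look-alikes: the turquoise screen at (282,271), the yellow one at (336,278), and round white lids at (453,180) and (448,203). The label roll is at (403,181) and the jar at (205,172).

Run:
```python
from h import *
f=load("top"); crop(f,255,160,425,275,4.7,"blk"); g=load("scene"); crop(g,265,185,405,315,4.6,"blk_s")
P=cloud(f)
def rect(mask,name):
    p=P[mask][:,:2]; c,(w,h),a=cv2.minAreaRect((p*1000).astype(np.float32)); print(name,len(p),np.round(c,1),round(w,1),round(h,1),round(a,2))
Z=P[...,2]
vv,uu=np.mgrid[:420,:560]
def box(u0,v0,u1,v1): return (uu>=u0)&(uu<u1)&(vv>=v0)&(vv<v1)
rect(box(272,165,362,207)&(abs(Z-.03)<.006),"blocktop")
rect(box(296,200,362,222)&(Z>.036),"fins")
for i,b in enumerate([(298,200,315,222),(318,200,336,222),(338,200,358,222)]): rect(box(*b)&(Z>.037),"fin%d"%i)
rect(box(284,170,312,203)&(abs(Z-.058)<.008),"portL"); rect(box(324,170,350,203)&(abs(Z-.058)<.008),"portR")
rect(box(392,205,412,230)&(Z>.055),"plugbarFar"); rect(box(378,240,402,268)&(Z>.055),"plugbarNear")
rect(box(392,205,412,230)&(Z>.02),"plugFar"); rect(box(378,240,402,268)&(Z>.02),"plugNear")
rect(box(125,200,230,268)&(Z>.012)&(Z<.03),"trayrim")
rect(box(135,210,220,258)&(Z>.0),"trayin")
print(np.nanmedian(Z[box(140,215,215,255)]),np.nanmedian(Z[box(240,220,265,240)]))
for n,b in(("jar",(192,155,220,188)),("roll",(388,165,420,197))): rect(box(*b)&(Z>.03),n)
```

```text
blocktop 1810 [ 640.7 -153.7] 249.8 92.5 89.99
fins 80 [ 583.3 -183.1] 161.8 42.2 89.91
fin0 25 [ 586.5 -119. ] 47.1 14.3 26.21
fin1 26 [ 570.6 -185.9] 9.0 17.0 88.15
fin2 29 [ 584.6 -250.3] 12.6 46.3 70.34
portL 236 [ 641.1 -100.4] 60.6 59.8 17.01
portR 240 [ 640.9 -210.6] 57.7 60.1 89.09
plugbarFar 62 [ 551.6 -396.8] 12.5 34.2 86.38
plugbarNear 66 [ 453.3 -360.4] 36.1 12.5 50.31
plugFar 185 [ 551.3 -397.1] 43.0 40.0 67.86
plugNear 191 [ 454.1 -358.6] 41.1 42.2 56.69
trayrim 417 [512.7 258.7] 261.6 147.9 86.33
trayin 3757 [510.2 261.4] 141.3 261.5 0.02
0.003588490045401952 -0.0007454034976751901
jar 509 [686.8 165.7] 66.3 67.1 2.56
roll 469 [ 656.8 -402.9] 71.5 71.2 89.44
```

View pics/blk.png

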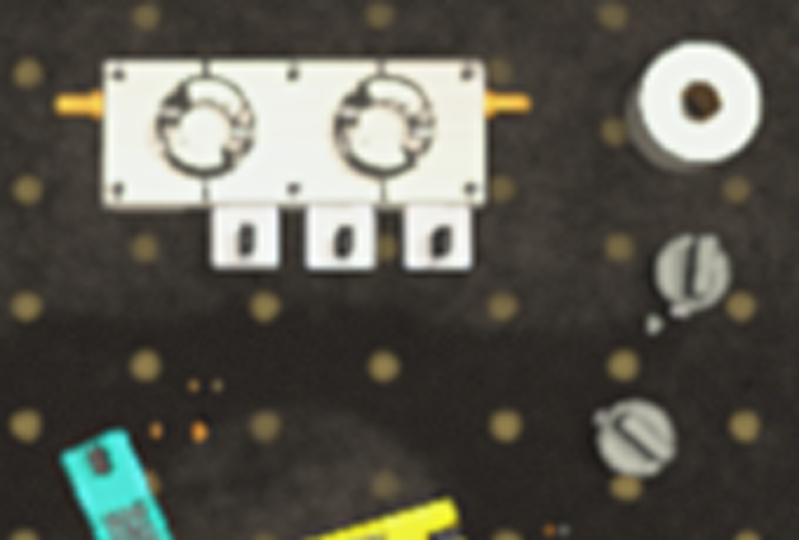

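View pics/blk_s.png

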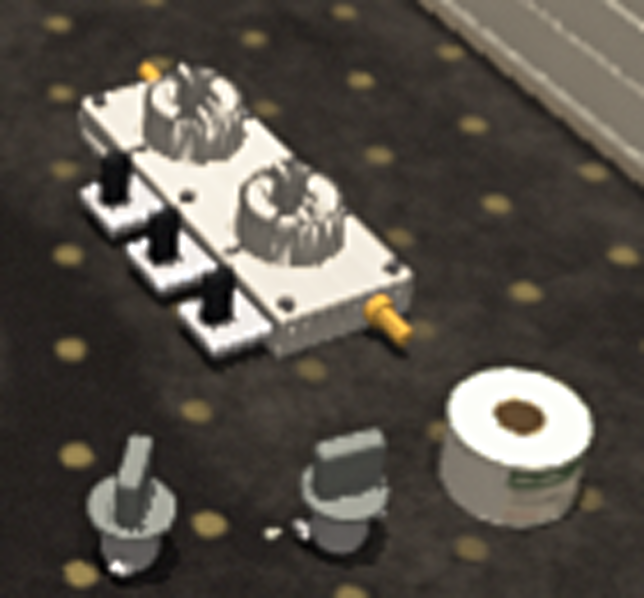

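The three screens are in channels y=+30, −30 and −90 mm, with fins at about (0.572, −0.1255/−0.1855/−0.2455). The block centre is (0.641, −0.1555) with yaw near 0. Next I fit the tray and start moving.

```bash
python3 - <<'E'
from h import *
f=load("top"); m=(f["pixels"].min(2)>150).astype(np.uint8); m[:, :120]=0; m[:,235:]=0; m[:198]=0; m[272:]=0
cs,_=cv2.findContours(m,0,cv2.CHAIN_APPROX_NONE); c=max(cs,key=cv2.contourArea)[:,0]
w=np.array([atz(f,u,v,.018)[:2] for u,v in c]); print(cv2.minAreaRect((w*1000).astype(np.float32)))
E
python3 -m crank '0.04 0 0 0 0 0 -5; 0.04 0 0 0 0 0 -5; 0.04 0 0 0 0 0 -4.94; 0.04 -0.0187 -0.0331 0 0 0 0; 0.04 -0.0187 -0.0331 0 0 0 0; 0.04 -0.0187 -0.0331 0 0 0 0; 0.04 -0.0187 -0.0331 0 0 0 0; 0.04 0 0 0 0 0 0' 40
python3 -c "
from h import *
print(telemetry.observe()['qpos'])"
```

```text
((512.578857421875, 259.18170166015625), (260.666015625, 151.11593627929688), 86.33305358886719)
clock: 0.77
position: [0.2401, 0.4656, 0.2503]
tool_rot: [-3.139, 0.002, 3.135]
force: [1.4, 0.2, 0.8]
grip_width: 0.04
finger_force: 0.0
[-1.14444304  0.36296618 -0.08385374  1.86115645  0.04035747  0.92125085
  0.31696533]
```

```bash
python3 -m crank '0.04 -0.0195 -0.0348 0 0 0 0;0.04 -0.0195 -0.0348 0 0 0 0;0.04 -0.0195 -0.0348 0 0 0 0;0.04 -0.0195 -0.0348 0 0 0 0;0.04 -0.0195 -0.0348 0 0 0 0;0.04 -0.0195 -0.0348 0 0 0 0;0.04 -0.0195 -0.0348 0 0 0 0;0.04 -0.0195 -0.0348 0 0 0 0' | grep pos
python3 -m crank '0.04 -0.0195 -0.0348 0 0 0 0;0.04 -0.0195 -0.0348 0 0 0 0;0.04 -0.0195 -0.0348 0 0 0 0;0.04 -0.0195 -0.0348 0 0 0 0;0.04 -0.0195 -0.0348 0 0 0 0;0.04 -0.0195 -0.0348 0 0 0 0;0.04 -0.0195 -0.0348 0.03 0 0 0;0.04 -0.0195 -0.0348 0.03 0 0 0' 
python3 -m crank '0.04 -0.0195 -0.0348 0.03 0 0 0;0.04 0 0 0.03 0 0 0;0.04 0 0 0 0 0 0;0.04 0 0 0 0 0 0;0.04 0 0 0 0 0 0;0.04 0 0 0 0 0 0;0.04 0 0 0 0 0 0;0.04 0 0 0 0 0 0'
python3 - <<'E'
from h import *
print(telemetry.observe()['qpos'])
f=grab("top"); g=grab("scene"); crop(g,265,165,405,285,4.6,"a1")
E
```

```text
position: [0.3924, 0.1912, 0.2504]
clock: 2.1
position: [0.5427, -0.0758, 0.2002]
tool_rot: [-3.141, 0.003, 3.141]
force: [1.8, 0.6, -0.1]
grip_width: 0.0401
finger_force: 0.0
clock: 2.77
position: [0.5582, -0.1024, 0.1465]
tool_rot: [3.142, 0.002, -3.141]
force: [-1.5, -0.5, -0.2]
grip_width: 0.0401
finger_force: 0.0
[-0.04103889  0.57101182  0.1655821   1.85310483 -0.13484652  0.72638344
  1.77115667]
```

View pics/a1.png

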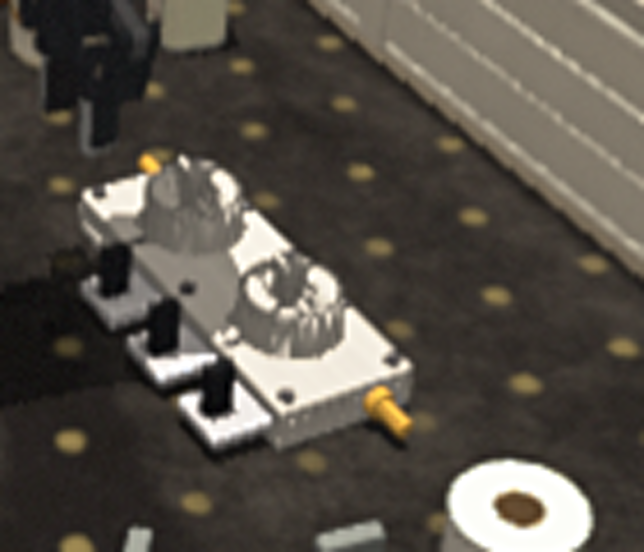

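The gripper is above and left of the screen_1 fin (crop 115,270). Correct sideways, then descend in two stages.

```bash
python3 -m crank '0.04 -0.007 -0.0115 0 0 0 0;0.04 -0.007 -0.0116 0 0 0 0;0.04 0 0 0.02 0 0 0;0.04 0 0 0.02 0 0 0;0.04 0 0 0.02 0 0 0;0.04 0 0 0 0 0 0;0.04 0 0 0 0 0 0;0.04 0 0 0 0 0 0'
```

```text
clock: 3.53
position: [0.5724, -0.1267, 0.0861]
tool_rot: [-3.141, 0.001, 3.141]
force: [-0.6, -0.6, -0.0]
grip_width: 0.0401
finger_force: 0.0
```

```bash
python3 -m crank '0.04 0 0.001 0.015 0 0 0;0.04 0 0 0.015 0 0 0;0.04 0 0 0.015 0 0 0;0.04 0 0 0 0 0 0;0.04 0 0 0 0 0 0;0 0 0 0 0 0 0;0 0 0 0 0 0 0;0 0 0 0 0 0 0' 60
python3 -m crank '0 0 0 0 0 0 0;0 0 0 0 0 0 0;0 0.004 0 0 0 0 0;0 0.004 0 0 0 0 0;0 0.004 0 0 0 0 0;0 0.004 0 0 0 0 0;0 0 0 0 0 0 0;0 0 0 0 0 0 0' 60
```

```text
clock: 4.2
position: [0.5724, -0.1251, 0.0414]
tool_rot: [-3.141, 0.002, 3.142]
force: [-3.2, 0.4, 11.4]
grip_width: 0.0086
finger_force: 60.4
clock: 4.87
position: [0.5559, -0.1253, 0.0412]
tool_rot: [-3.141, 0.001, 3.141]
force: [-2.0, 0.2, 11.4]
grip_width: 0.0089
finger_force: 60.3
```

```bash
python3 -m crank '0 0.01 0 0 0 0 0;0 0.01 0 0 0 0 0;0 0.01 0 0 0 0 0;0 0.01 0 0 0 0 0;0 0.01 0 0 0 0 0;0 0.01 0 0 0 0 0;0 0.01 0 0 0 0 0;0 0 0 0 0 0 0' 60
python3 - <<'E'
from h import *
f=grab("top"); g=grab("scene"); crop(g,225,165,385,285,4.6,"a2")
E
```

```text
clock: 5.53
position: [0.4835, -0.1251, 0.0402]
tool_rot: [3.141, -0.002, 3.141]
force: [0.6, -0.3, -1.2]
grip_width: 0.009
finger_force: 58.7
```

View pics/a2.png

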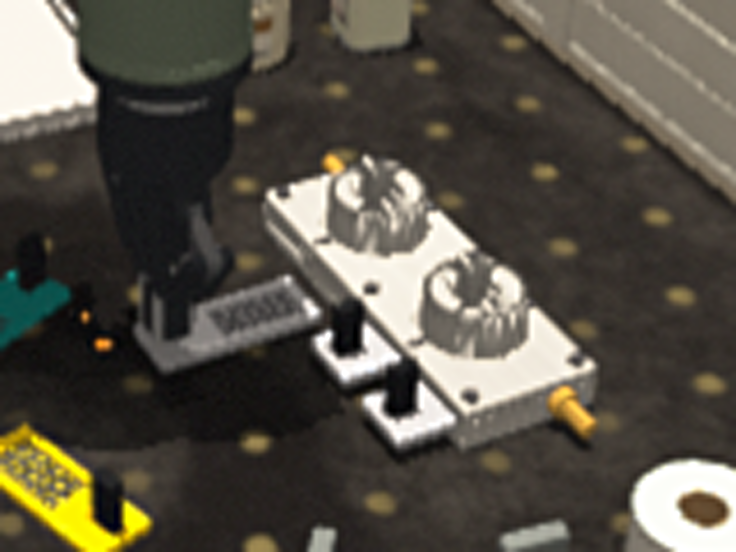

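Screen_1 is clear and level, so carry it to the tray.

```bash
python3 -m crank '0 0 0 -0.03 0 0 0;0 0 0.005 -0.035 0 0 0;0 0 0.025 -0.03 0 0 0;0 0.001 0.039 0 0 0 0;0 0.001 0.039 0 0 0 0;0 0.001 0.039 0 0 0 0;0 0.001 0.039 0 0 0 0;0 0.001 0.039 0 0 0 0' | grep pos
python3 -m crank '0 0.001 0.039 0 0 0 0;0 0 0.039 0 0 0 0;0 0 0.039 0 0 0 0;0 0 0.039 0 0 0 0;0 0 0.039 0 0 0 0;0 0 0.039 0 0 0 0;0 0 0 0 0 0 3.67;0 0 0 0 0 0 0'
```

```text
position: [0.4808, 0.1021, 0.1354]
clock: 6.97
position: [0.4791, 0.3367, 0.1347]
tool_rot: [3.141, -0.0, 3.078]
force: [0.9, -0.4, -0.0]
grip_width: 0.0093
finger_force: 58.8
```

```bash
python3 -m crank '0 0 0 0.03 0 0 0;0 0 0 0.03 0 0 0;0 0 0 0.02 0 0 0;0 0 0 0.01 0 0 0;0 0 0 0.005 0 0 0;0 0 0 0.003 0 0 0;0 0 0 0 0 0 0;0 0 0 0 0 0 0'
```

```text
clock: 7.63
position: [0.4804, 0.3342, 0.0382]
tool_rot: [3.141, 0.001, 3.077]
force: [0.4, 0.4, -0.9]
grip_width: 0.0091
finger_force: 58.9
```

```bash
python3 -m crank '0 0 0 0.0015 0 0 0;0 0 0 0.0015 0 0 0;0 0 0 0 0 0 0;0 0 0 0 0 0 0;0.03 0 0 0 0 0 0;0.04 0 0 0 0 0 0;0.04 0 0 0 0 0 0;0.04 0 0 -0.002 0 0 0'
python3 -m crank '0.04 0 0 -0.03 0 0 0;0.04 0 0 -0.03 0 0 0;0.04 0 0 -0.03 0 0 -3.67;0.04 0 -0.03 0 0 0 0;0.04 0 -0.039 0 0 0 0;0.04 0 -0.039 0 0 0 0;0.04 0 -0.039 0 0 0 0;0.04 0 -0.039 0 0 0 0'
```

```text
clock: 8.3
position: [0.4796, 0.3339, 0.036]
tool_rot: [-3.141, -0.0, 3.078]
force: [-0.3, -0.0, 0.9]
grip_width: 0.0402
finger_force: 0.0
clock: 8.97
position: [0.4794, 0.1464, 0.1264]
tool_rot: [3.141, 0.0, -3.141]
force: [1.2, -0.6, 0.6]
grip_width: 0.04
finger_force: 0.0
```

```bash
python3 -m crank '0.04 -0.01 -0.037 0 0 0 0;0.04 -0.01 -0.037 0 0 0 0;0.04 -0.01 -0.037 0 0 0 0;0.04 -0.01 -0.037 0 0 0 0;0.04 -0.01 -0.037 0 0 0 0;0.04 -0.01 -0.037 0 0 0 0;0.04 -0.01 -0.037 0 0 0 0;0.04 -0.01 -0.037 0 0 0 0' | grep pos
python3 -m crank '0.04 -0.0115 -0.033 0 0 0 0;0.04 0 0 0.02 0 0 0;0.04 0 0 0.02 0 0 0;0.04 0 0 0 0 0 0;0.04 0 0 0 0 0 0;0.04 0 0 0 0 0 0;0.04 0 0 0 0 0 0;0.04 0 0 0 0 0 0'
python3 - <<'E'
from h import *
f=grab("top"); g=grab("scene")
cv2.imwrite("pics/a3.png",np.vstack([cv2.resize(f["pixels"][180:280,110:370,::-1],None,fx=3,fy=3),cv2.resize(g["pixels"][140:240,160:420,::-1],None,fx=3,fy=3)]))
E
```

```text
position: [0.5599, -0.1501, 0.1264]
clock: 10.3
position: [0.5718, -0.1808, 0.0873]
tool_rot: [-3.141, 0.001, -3.141]
force: [-0.0, 0.7, -0.1]
grip_width: 0.04
finger_force: 0.0
```

View pics/a3.png

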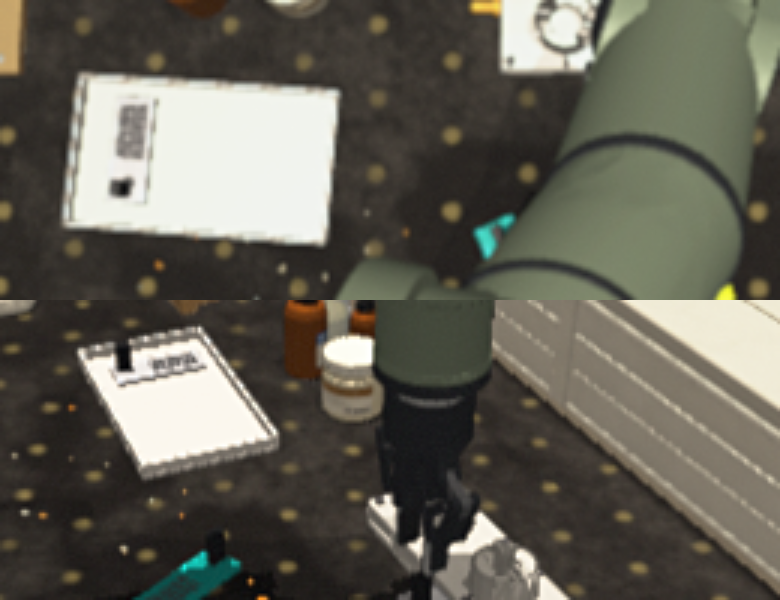

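Screen_1 lies flat in the tray (tile pixel 130,150). The gripper is above screen_2's fin, so take it.

```bash
python3 -m crank '0.04 0 -0.0049 0.01 0 0 0;0.04 0 0 0.015 0 0 0;0.04 0 0 0.015 0 0 0;0.04 0 0 0.003 0 0 0;0.04 0 0 0 0 0 0;0 0 0 0 0 0 0;0 0 0 0 0 0 0;0 0 0 0 0 0 0' 60
python3 -m crank '0 0 0 0 0 0 0;0 0 0 0 0 0 0;0 0.004 0 0 0 0 0;0 0.004 0 0 0 0 0;0 0.004 0 0 0 0 0;0 0.004 0 0 0 0 0;0 0 0 0 0 0 0;0 0 0 0 0 0 0' 60
```

```text
clock: 11.07
position: [0.5717, -0.1861, 0.044]
tool_rot: [-3.141, 0.001, 3.141]
force: [-0.6, -0.5, 3.4]
grip_width: 0.0089
finger_force: 60.3
clock: 11.73
position: [0.5549, -0.1861, 0.0437]
tool_rot: [-3.141, 0.0, 3.141]
force: [-3.6, 0.4, 9.7]
grip_width: 0.009
finger_force: 61.2
```

```bash
python3 -m crank '0 0.01 0 0 0 0 0;0 0.01 0 0 0 0 0;0 0.01 0 0 0 0 0;0 0.01 0 0 0 0 0;0 0.01 0 0 0 0 0;0 0.01 0 0 0 0 0;0 0.013 0 0 0 0 0;0 0 0 0 0 0 0' 60
python3 -m crank '0 0 0 -0.03 0 0 0;0 0 0.005 -0.035 0 0 0;0 0 0.025 -0.03 0 0 0;0 0.001 0.038 0 0 0 0;0 0.001 0.038 0 0 0 0;0 0.001 0.038 0 0 0 0;0 0.001 0.038 0 0 0 0;0 0.001 0.038 0 0 0 0' | grep pos
python3 -m crank '0 0.001 0.038 0 0 0 0;0 0 0.038 0 0 0 0;0 0 0.038 0 0 0 0;0 0 0.038 0 0 0 0;0 0 0.038 0 0 0 0;0 0 0.038 0 0 0 0;0 0 0 0 0 0 3.67;0 0 0 0 0 0 0'
```

```text
clock: 12.4
position: [0.4789, -0.186, 0.0429]
tool_rot: [3.141, -0.003, 3.14]
force: [0.4, -0.6, -0.7]
grip_width: 0.009
finger_force: 59.7
position: [0.4765, 0.0357, 0.1381]
clock: 13.73
position: [0.4753, 0.2641, 0.1376]
tool_rot: [-3.141, -0.001, 3.078]
force: [-0.5, -1.1, -1.1]
grip_width: 0.009
finger_force: 59.7
```

```bash
python3 -m crank '0 0 0 0.03 0 0 0;0 0 0 0.03 0 0 0;0 0 0 0.02 0 0 0;0 0 0 0.01 0 0 0;0 0 0 0.005 0 0 0;0 0 0 0.002 0 0 0;0 0 0 0.002 0 0 0;0 0 0 0 0 0 0'
python3 -m crank '0 0 0 0.0005 0 0 0;0 0 0 0 0 0 0;0 0 0 0 0 0 0;0.03 0 0 0 0 0 0;0.04 0 0 0 0 0 0;0.04 0 0 0 0 0 0;0.04 0 0 0 0 0 0;0.04 0 0 -0.002 0 0 0'
python3 -m crank '0.04 0 0 -0.03 0 0 0;0.04 0 0 -0.03 0 0 0;0.04 0 0 -0.03 0 0 -3.67;0.04 0 -0.03 0 0 0 0;0.04 0 -0.039 0 0 0 0;0.04 0 -0.039 0 0 0 0;0.04 0 -0.039 0 0 0 0;0.04 0 -0.039 0 0 0 0'
```

```text
clock: 14.4
position: [0.4767, 0.2621, 0.0399]
tool_rot: [3.141, 0.001, 3.077]
force: [0.4, 0.8, -1.3]
grip_width: 0.0091
finger_force: 59.7
clock: 15.07
position: [0.4762, 0.262, 0.0405]
tool_rot: [-3.141, -0.0, 3.077]
force: [0.7, -0.7, -0.5]
grip_width: 0.0397
finger_force: 0.0
clock: 15.73
position: [0.4759, 0.0745, 0.131]
tool_rot: [3.141, 0.0, -3.141]
force: [1.4, -0.3, 0.3]
grip_width: 0.0404
finger_force: 0.0
```

```bash
python3 -m crank '0.04 -0.01 -0.036 0 0 0 0;0.04 -0.01 -0.036 0 0 0 0;0.04 -0.01 -0.036 0 0 0 0;0.04 -0.01 -0.036 0 0 0 0;0.04 -0.01 -0.036 0 0 0 0;0.04 -0.01 -0.036 0 0 0 0;0.04 -0.01 -0.036 0 0 0 0;0.04 -0.01 -0.036 0 0 0 0' | grep pos
python3 -m crank '0.04 -0.015 -0.027 0 0 0 0;0.04 0 0 0.02 0 0 0;0.04 0 0 0.02 0 0 0;0.04 0 0 0 0 0 0;0.04 0 0 0 0 0 0;0.04 0 0 0 0 0 0;0.04 0 0 0 0 0 0;0.04 0 0 0 0 0 0'
python3 - <<'E'
from h import *
f=grab("top"); g=grab("scene")
cv2.imwrite("pics/a4.png",np.vstack([cv2.resize(f["pixels"][180:280,110:370,::-1],None,fx=3,fy=3),cv2.resize(g["pixels"][160:260,190:450,::-1],None,fx=3,fy=3)]))
E
```

```text
position: [0.5563, -0.2139, 0.1309]
clock: 17.07
position: [0.5718, -0.2389, 0.0918]
tool_rot: [-3.141, 0.001, -3.141]
force: [0.4, 0.1, -0.5]
grip_width: 0.0401
finger_force: 0.0
```

View pics/a4.png

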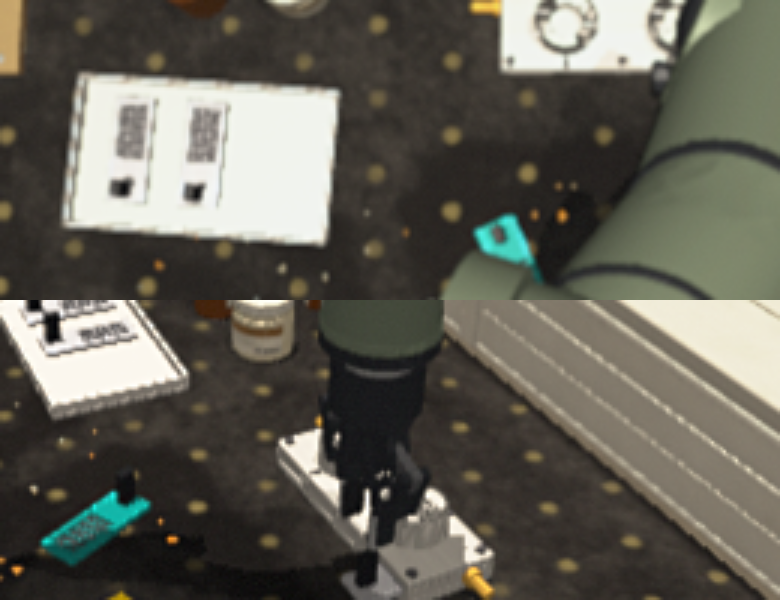

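Two screens lie flat in the tray (tile 130,150 and 205,150). The gripper is above screen_3's fin (tile 368,565).

```bash
python3 -m crank '0.04 0 -0.0068 0.015 0 0 0;0.04 0 0 0.015 0 0 0;0.04 0 0 0.015 0 0 0;0.04 0 0 0.003 0 0 0;0.04 0 0 0 0 0 0;0 0 0 0 0 0 0;0 0 0 0 0 0 0;0 0 0 0 0 0 0' 60
python3 -m crank '0 0 0 0 0 0 0;0 0 0 0 0 0 0;0 0.004 0 0 0 0 0;0 0.004 0 0 0 0 0;0 0.004 0 0 0 0 0;0 0.004 0 0 0 0 0;0 0 0 0 0 0 0;0 0 0 0 0 0 0' 60
```

```text
clock: 17.83
position: [0.5718, -0.2459, 0.0437]
tool_rot: [-3.141, 0.001, 3.142]
force: [-0.8, 0.1, 6.0]
grip_width: 0.0089
finger_force: 60.4
clock: 18.5
position: [0.5551, -0.246, 0.0435]
tool_rot: [-3.141, 0.001, 3.141]
force: [-2.8, -0.1, 11.2]
grip_width: 0.0088
finger_force: 60.9
```

```bash
python3 -m crank '0 0.01 0 0 0 0 0;0 0.01 0 0 0 0 0;0 0.01 0 0 0 0 0;0 0.01 0 0 0 0 0;0 0.01 0 0 0 0 0;0 0.01 0 0 0 0 0;0 0.013 0 0 0 0 0;0 0 0 0 0 0 0' 60
python3 -m crank '0 0 0 -0.03 0 0 0;0 0 0.005 -0.035 0 0 0;0 0 0.025 -0.03 0 0 0;0 0.002 0.0367 0 0 0 0;0 0.002 0.0367 0 0 0 0;0 0.002 0.0367 0 0 0 0;0 0.002 0.0367 0 0 0 0;0 0.002 0.0367 0 0 0 0' | grep pos
python3 -m crank '0 0.001 0.0367 0 0 0 0;0 0 0.0367 0 0 0 0;0 0 0.0367 0 0 0 0;0 0 0.0367 0 0 0 0;0 0 0.0367 0 0 0 0;0 0 0.0367 0 0 0 0;0 0 0 0 0 0 3.67;0 0 0 0 0 0 0'
```

```text
clock: 19.17
position: [0.4784, -0.2458, 0.0422]
tool_rot: [3.141, -0.004, 3.14]
force: [0.5, -0.5, -1.2]
grip_width: 0.0088
finger_force: 59.4
position: [0.471, -0.0308, 0.1375]
clock: 20.5
position: [0.4702, 0.1896, 0.1371]
tool_rot: [-3.141, -0.001, 3.078]
force: [-1.0, -0.8, -1.3]
grip_width: 0.0093
finger_force: 59.4
```

```bash
python3 -m crank '0 0 0 0.03 0 0 0;0 0 0 0.03 0 0 0;0 0 0 0.02 0 0 0;0 0 0 0.01 0 0 0;0 0 0 0.005 0 0 0;0 0 0 0.002 0 0 0;0 0 0 0.002 0 0 0;0 0 0 0 0 0 0'
python3 -m crank '0 0 0 0.0005 0 0 0;0 0 0 0 0 0 0;0 0 0 0 0 0 0;0.03 0 0 0 0 0 0;0.04 0 0 0 0 0 0;0.04 0 0 0 0 0 0;0.04 0 0 0 0 0 0;0.04 0 0 -0.002 0 0 0'
python3 -m crank '0.04 0 0 -0.03 0 0 0;0.04 0 0 -0.03 0 0 0;0.04 0 0 -0.03 0 0 -3.67;0.04 0 -0.03 0 0 0 0;0.04 0 -0.039 0 0 0 0;0.04 0 -0.039 0 0 0 0;0.04 0 -0.039 0 0 0 0;0.04 0 -0.039 0 0 0 0'
python3 - <<'E'
from h import *
print(telemetry.observe()["qpos"])
f=grab("top"); P=cloud(f)
for y in (0.334,0.262,0.19):
    m=(abs(P[...,1]-y)<.018)&(abs(P[...,0]-.515)<.06)&(P[...,2]<.025)
    print(y, np.round(np.nanpercentile(P[...,2][m],[10,50,80]),4))
g=grab("scene"); crop(g,175,140,275,200,6,"a5s"); crop(f,125,195,230,270,6,"a5")
cv2.imwrite("pics/a5b.png",np.vstack([cv2.resize(f["pixels"][195:270,125:230,::-1],(560,400)),cv2.resize(g["pixels"][140:200,175:275,::-1],(560,200))]))
E
```

```text
clock: 21.17
position: [0.4717, 0.1879, 0.0393]
tool_rot: [3.141, 0.001, 3.077]
force: [0.5, -0.3, -1.4]
grip_width: 0.0091
finger_force: 59.4
clock: 21.83
position: [0.4711, 0.1879, 0.04]
tool_rot: [-3.141, -0.0, 3.077]
force: [-0.1, -0.5, -0.6]
grip_width: 0.04
finger_force: 0.0
clock: 22.5
position: [0.4709, 0.0003, 0.1305]
tool_rot: [3.142, 0.0, -3.141]
force: [1.4, -0.2, 1.0]
grip_width: 0.0399
finger_force: 0.0
[-0.23063278  0.47396558  0.13441783  2.10595329 -0.11397654  0.56792025
  1.55655075]
0.334 [0.0042 0.0096 0.0126]
0.262 [0.0038 0.0095 0.0123]
0.19 [0.0032 0.0089 0.0121]
```

View pics/a5b.png

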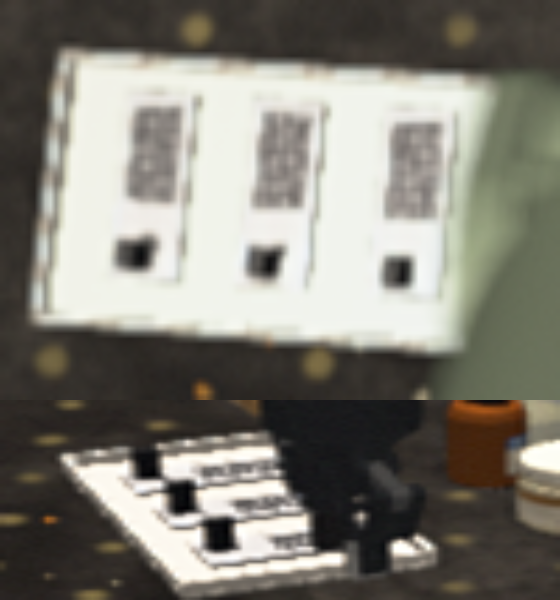

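All three screens lie flat and side by side in the tray. Next is the far plug at (0.5516, −0.397), with its bar yaw near −5°.

```bash
python3 -m crank '0.05 -0.0081 -0.0397 0 0 0 0;0.05 -0.0081 -0.0397 0 0 0 0;0.05 -0.0081 -0.0397 0 0 0 0;0.05 -0.0081 -0.0397 0 0 0 0;0.05 -0.0081 -0.0397 0 0 0 0;0.05 -0.0081 -0.0397 0 0 0 0;0.05 -0.0081 -0.0397 0 0 0 0;0.05 -0.0081 -0.0397 0 0 0 0'|grep pos
python3 -m crank '0.05 -0.0081 -0.0397 0 0 0 0;0.05 -0.0081 -0.0397 0 0 0 0;0.05 0 0 0 0 0 7;0.05 0 0 0 0 0 7;0.05 0 0 0 0 0 7;0.05 0 0 0 0 0 7;0.05 0 0 0 0 0 7;0.05 0 0 0 0 0 7'|grep pos
python3 -m crank '0.05 0 0 0 0 0 7;0.05 0 0 0 0 0 7;0.05 0 0 0 0 0 7;0.05 0 0 0 0 0 7;0.05 0 0 0 0 0 7;0.05 0 0 0 0 0 7;0.05 0 0 0 0 0 7;0.05 0 0 0 0 0 7'|grep tool
python3 -m crank '0.05 0 0 0 0 0 7;0.05 0 0 0 0 0 7;0.05 0 0 0 0 0 7;0.05 0 0 0 0 0 7;0.05 0 0 0 0 0 7;0.05 0 0 0 0 0 7;0.05 0 0 0 0 0 7;0.05 0 0 0 0 0 7'|grep tool
python3 -m crank '0.05 0 0 0 0 0 7;0.05 0 0 0 0 0 7;0.05 0 0 0 0 0 7;0.05 0 0 0 0 0 7;0.05 0 0 0 0 0 3;0.05 0 0 0 0 0 0;0.05 0 0 0 0 0 0;0.05 0 0 0 0 0 0'
python3 - <<'E'
from h import *
print(telemetry.observe()["qpos"])
f=grab("top"); g=grab("scene"); P=cloud(g)
crop(g,260,220,400,330,5,"a6")
E
```

```text
position: [0.536, -0.3175, 0.1303]
position: [0.5523, -0.3947, 0.1302]
tool_rot: [-3.142, -0.0, 1.425]
tool_rot: [-3.141, -0.0, 0.448]
clock: 25.93
position: [0.5524, -0.3948, 0.1302]
tool_rot: [-3.141, -0.0, -0.085]
force: [0.2, 0.1, 0.8]
grip_width: 0.05
finger_force: 0.0
[ 0.0240621   0.96787253  0.93175714  1.56952565 -0.86146312  1.05819984
 -0.46057563]
```

View pics/a6.png

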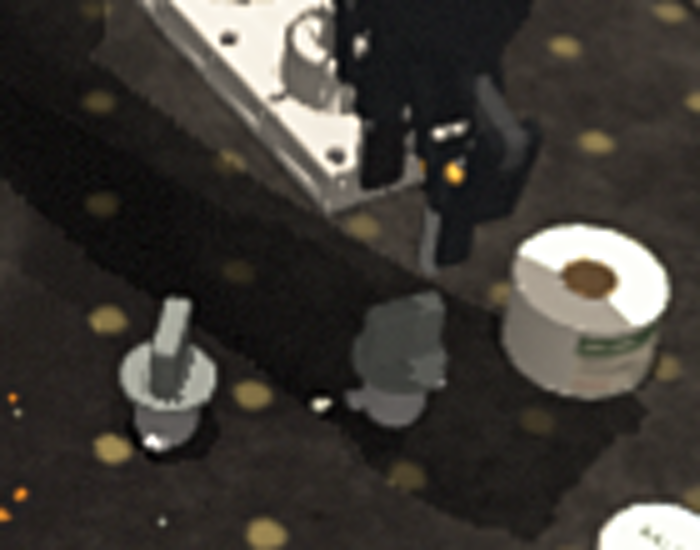

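The plug stands upright under the gripper (crop 405,340) and the label roll is clear. Descend and grip.

```bash
python3 -m crank '0.05 0 0.002 0.02 0 0 0;0.05 0 0 0.02 0 0 0;0.05 0 0 0.02 0 0 0;0.05 0 0 0.01 0 0 0;0.05 0 0 0.003 0 0 0;0.05 0 0 0 0 0 0;0.05 0 0 0 0 0 0;0.05 0 0 0 0 0 0' 80
python3 -m crank '0 0 0 0 0 0 0;0 0 0 0 0 0 0;0 0 0 0 0 0 0;0 0 0 0 0 0 0;0 0 0 0 0 0 0;0 0 0 0 0 0 0;0 0 0 0 0 0 0;0 0 0 0 0 0 0' 80
```

```text
clock: 26.7
position: [0.5524, -0.3974, 0.0584]
tool_rot: [3.141, -0.001, -0.087]
force: [0.3, 0.1, -0.2]
grip_width: 0.05
finger_force: 0.0
clock: 27.37
position: [0.5523, -0.397, 0.0576]
tool_rot: [-3.142, -0.0, -0.087]
force: [-0.6, 2.5, 6.1]
grip_width: 0.011
finger_force: 78.1
```

```bash
python3 -m crank '0 0 0 -0.015 0 0 0;0 0 0 -0.025 0 0 0;0 0 0 -0.03 0 0 0;0 0 0 -0.03 0 0 0;0 0 0 0 0 0 0;0 0 0 0 0 0 0;0 0 0 0 0 0 0;0 0 0 0 0 0 0' 80
python3 - <<'E'
from h import *
f=grab("top"); g=grab("scene")
a=cv2.resize(f["pixels"][165:210,270:370,::-1],None,fx=7,fy=7,interpolation=cv2.INTER_CUBIC); b=cv2.resize(g["pixels"][185:255,275:375,::-1],None,fx=4,fy=4,interpolation=cv2.INTER_CUBIC); 
b=cv2.copyMakeBorder(b,0,0,0,a.shape[1]-b.shape[1],0); cv2.imwrite("pics/a7.png",np.vstack([a,b]))
E
```

```text
clock: 28.03
position: [0.5517, -0.3965, 0.1562]
tool_rot: [-3.141, 0.001, -0.087]
force: [-1.1, -1.0, -1.3]
grip_width: 0.0105
finger_force: 78.5
```

View pics/a7.png

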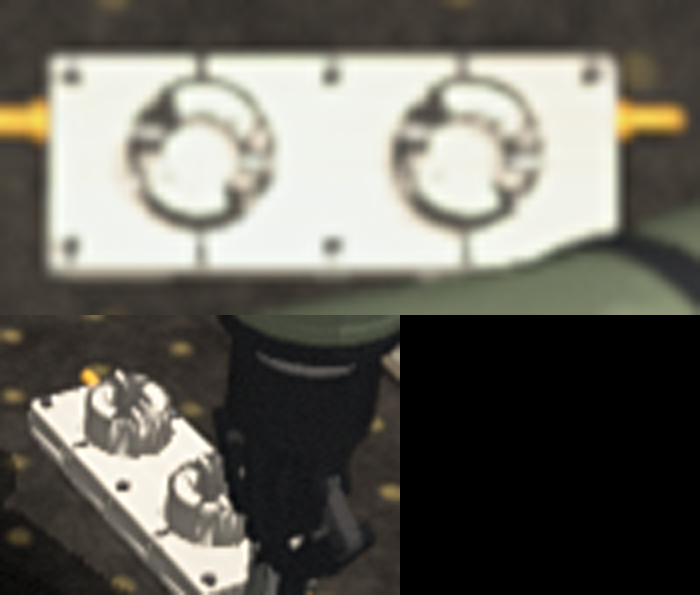

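The top tile shows the left port centre near (202,152) and the right near (467,153). The thread starts (dark gaps) lie upper-left and lower-right, about 48–60° counter-clockwise of the marks.

Run:
```python
from h import *
from scipy.optimize import least_squares
f=load("top"); P=cloud(f)
px=lambda a,b:(270+(a+.5)/7-.5,165+(b+.5)/7-.5)
for n,c,m1,m2 in(("L",(202,152),(201,67),(201,250)),("R",(467,153),(463,67),(465,250))):
    print(n,atz(f,*px(*c),.058),(atz(f,*px(*m1),.031)+atz(f,*px(*m2),.031))/2)
for y in(-.1005,-.2107):
    d=np.hypot(P[...,0]-.641,P[...,1]-y); m=(d<.04)&(P[...,2]>.05); p=P[m]
    q=cv2.minEnclosingCircle((p[:,:2]*1000).astype(np.float32)); print(q,p.mean(0),np.nanmedian(p[:,2]))
# plug held, in scene cam
m=(abs(P[...,2]-.03)<.004)&(abs(P[...,0]-.641)<.06)&(abs(P[...,1]+.1557)<.13); p=P[m]; print("block x",np.percentile(p[:,0],[1,99]))
```

```text
L [ 0.640945   -0.10041105  0.058     ] [ 0.64353358 -0.10026011  0.031     ]
R [ 0.64030691 -0.20846733  0.058     ] [ 0.64331013 -0.2099175   0.031     ]
((641.285400390625, -100.09669494628906), 30.976999282836914) [ 0.64086459 -0.10031635  0.05742323] 0.05736553314339562
((640.5171508789062, -211.0030517578125), 31.242311477661133) [ 0.6406499  -0.21040582  0.05753283] 0.05753513165152547
block x [0.59672501 0.6857164 ]
```

```bash
python3 -m crank '0 0 0 0 0 0 -5;0 0.015 -0.031 0 0 0 0;0 0.015 -0.031 0 0 0 0;0 0.015 -0.031 0 0 0 0;0 0.015 -0.031 0 0 0 0;0 0.015 -0.031 0 0 0 0;0 0.015 -0.031 0 0 0 0;0 0 0 0 0 0 0' 80
python3 -m crank '0 0 0 0 0 0 0;0 0 0 0 0 0 0;0 0 0 0 0 0 0;0 0 0 0.01 0 0 0;0 0 0 0.01 0 0 0;0 0 0 0 0 0 0;0 0 0 0 0 0 0;0 0 0 0 0 0 0' 80
python3 -c "
from h import *
print(telemetry.observe())"
```

```text
clock: 28.8
position: [0.6455, -0.2033, 0.1556]
tool_rot: [-3.138, 0.0, 0.008]
force: [1.6, 1.1, -3.0]
grip_width: 0.0108
finger_force: 78.7
clock: 29.47
position: [0.6419, -0.2114, 0.1371]
tool_rot: [3.141, 0.0, -0.0]
force: [-0.3, -0.8, -1.2]
grip_width: 0.011
finger_force: 78.6
{'clock': 29.4667, 'qpos': array([-0.28770349,  0.9611701 ,  0.94695705,  1.57543019, -0.86183727,
        1.06839148, -0.67522572]), 'qd': array([-0.00669771, -0.00716336,  0.00528266, -0.00349517,  0.00123673,
        0.00164849, -0.00038238]), 'joint_efforts': array([ 1.26248812e-01, -1.03069131e+02,  3.16026270e+01, -2.48110378e+01,
       -1.11650329e-02, -2.19345168e-02,  2.26737309e-02]), 'position': array([ 0.64194084, -0.21135655,  0.13707473]), 'tool_rot': array([ 3.14142900e+00,  2.78189487e-04, -4.74469994e-04]), 'force': array([-0.25927079, -0.80441774, -1.2012034 ]), 'moment': array([ 0.00163747, -0.02328393,  0.0469788 ]), 'finger_force': 78.58283400535583, 'grip_width': 0.011014378127891621}
```

```bash
python3 -m crank '0 0 -0.0008 0.01 0 0 0;0 0 0 0.006 0 0 0;0 0 0 0 0 0 0;0 0 0 0.002 0 0 0;0 0 0 0.002 0 0 0;0 0 0 0.002 0 0 0;0 0 0 0.002 0 0 0;0 0 0 0 0 0 0' 80
python3 -c "
from h import *
print(telemetry.observe()['moment'])"
```

```text
clock: 30.13
position: [0.642, -0.2101, 0.1128]
tool_rot: [-3.141, 0.0, -0.0]
force: [0.0, -1.0, -1.7]
grip_width: 0.0109
finger_force: 78.6
[-0.04126909 -0.02747921  0.01954373]
```

```bash
python3 -m crank '0 0 0 0.002 0 0 0;0 0 0 0.002 0 0 0;0 0 0 0.001 0 0 0;0 0 0 0.001 0 0 0;0 0 0 0.001 0 0 0;0 0 0 0 0 0 0;0 0 0 0 0 0 0;0 0 0 0 0 0 0' 80
python3 -c "
from h import *
print(telemetry.observe()['moment'])"
```

```text
clock: 30.8
position: [0.642, -0.2102, 0.1061]
tool_rot: [-3.142, 0.0, -0.0]
force: [-1.2, -0.3, -3.0]
grip_width: 0.0105
finger_force: 78.6
[0.17835971 0.3655476  0.019731  ]
```

```bash
python3 -m crank '0 0 0 0.001 0 0 0;0 0 0 0.001 0 0 0;0 0 0 0 0 0 0;0 0 0 0 0 0 0;0 0 0 0 0 0 0;0 0 0 0 0 0 0;0 0 0 0 0 0 0;0 0 0 0 0 0 0' 80
python3 -c "
from h import *
print(telemetry.observe()['moment'])"
```

```text
clock: 31.47
position: [0.6421, -0.2104, 0.1055]
tool_rot: [-3.141, -0.001, -0.0]
force: [-7.5, 3.7, 17.3]
grip_width: 0.0107
finger_force: 81.7
[1.08334145 1.75226796 0.02786807]
```

It rests on the rim at the right height. Ease off, then turn counter-clockwise toward the start.

```bash
python3 -m crank '0 -0.0007 -0.0004 -0.0008 0 0 0;0 0 0 0 0 0 -5;0 0 0 0 0 0 -5;0 0 0 0 0 0 -5;0 0 0 0 0 0 -5;0 0 0 0 0 0 -5;0 0 0 0 0 0 -5;0 0 0 0 0 0 0' 80
python3 -m crank '0 0 0 0 0 0 -5;0 0 0 0 0 0 -5;0 0 0 0 0 0 0;0 0 0 0.0005 0 0 0;0 0 0 0.001 0 0 0;0 0 0 0.001 0 0 0;0 0 0 0 0 0 0;0 0 0 0 0 0 0' 80
python3 -c "
from h import *
print(telemetry.observe()['moment'])"
```

```text
clock: 32.13
position: [0.6417, -0.2102, 0.1055]
tool_rot: [3.141, -0.001, 0.528]
force: [1.0, -0.2, 0.9]
grip_width: 0.0108
finger_force: 79.2
clock: 32.8
position: [0.6413, -0.2098, 0.1023]
tool_rot: [-3.142, 0.0, 0.697]
force: [0.4, -0.6, -3.0]
grip_width: 0.0109
finger_force: 78.7
[-0.09885578 -0.03695629  0.03435407]
```

```bash
python3 -m crank '0 0 0 0 0 0 -3;0 0 0 0.0015 0 0 0;0 0 0 0.0015 0 0 0;0 0 0 0.0015 0 0 0;0 0 0 0.0015 0 0 0;0 0 0 0.001 0 0 0;0 0 0 0 0 0 0;0 0 0 0 0 0 0' 80
python3 -c "
from h import *
print(telemetry.observe()['moment'])"
```

```text
clock: 33.47
position: [0.6414, -0.2098, 0.0955]
tool_rot: [3.142, -0.0, 0.75]
force: [-0.9, -0.3, -0.1]
grip_width: 0.0104
finger_force: 78.9
[0.0931311  0.16161113 0.02196741]
```

```bash
python3 -m crank '0 0 0 0 0 0 5;0 0 0 0 0 0 6;0 0 0 0 0 0 6;0 0 0 0 0 0 6;0 0 0 0 0 0 6;0 0 0 0 0 0 5;0 0 0 0.0002 0 0 4;0 0 0 0 0 0 0' 100
python3 -m crank '0 0 0 0.0005 0 0 5;0 0 0 0.0005 0 0 5;0 0 0 0.0005 0 0 5;0 0 0 0.0005 0 0 5;0 0 0 0.0005 0 0 5;0 0 0 0.0005 0 0 5;0 0 0 0 0 0 0;0 0 0 0 0 0 0'
python3 -c "
from h import *
print(telemetry.observe()['moment'])"
```

```text
clock: 34.13
position: [0.6413, -0.2097, 0.0949]
tool_rot: [3.141, 0.001, 0.084]
force: [-0.2, -0.2, -3.1]
grip_width: 0.0103
finger_force: 98.7
clock: 34.8
position: [0.6415, -0.2096, 0.0922]
tool_rot: [-3.142, 0.0, -0.432]
force: [0.4, 0.3, -0.3]
grip_width: 0.0105
finger_force: 99.0
[ 0.37315056 -0.00420237  0.00995663]
```

```bash
python3 -m crank '0 0 0 0.0005 0 0 5;0 0 0 0.0005 0 0 5;0 0 0 0.0005 0 0 5;0 0 0 0.0005 0 0 5;0 0 0 0.0005 0 0 5;0 0 0 0.0005 0 0 5;0 0 0 0 0 0 0;0 0 0 0 0 0 0' 100
python3 -c "
from h import *
print(telemetry.observe()['moment'])"
```

```text
clock: 35.47
position: [0.6417, -0.2093, 0.0894]
tool_rot: [-3.141, 0.0, -0.954]
force: [1.9, 4.9, 2.2]
grip_width: 0.0103
finger_force: 99.3
[ 1.18169592 -0.40928206 -0.10947213]
```

```bash
python3 -m crank '0 0 0 0.0003 0 0 4;0 0 0 0.0003 0 0 4;0 0 0 0 0 0 3;0 0 0 0 0 0 0;0 0 0 0 0 0 0;0 0 0 0 0 0 0;0 0 0 0 0 0 0;0 0 0 0 0 0 0' 100
python3 -c "
from h import *
print(telemetry.observe()['moment'])"
```

```text
clock: 36.13
position: [0.6424, -0.2091, 0.0892]
tool_rot: [-3.14, 0.0, -1.143]
force: [4.3, 4.9, 4.4]
grip_width: 0.0104
finger_force: 107.4
[ 1.10028857 -0.9242771   1.90851206]
```

Stop reached (torque 1.9 N·m) at about 26 mm below the rim. Release and lift.

```bash
python3 -m crank '0 0 0 -0.0003 0 0 -2;0 0 0 0 0 0 0;0.03 0 0 0 0 0 0;0.05 0 0 0 0 0 0;0.05 0 0 0 0 0 0;0.05 0 0 -0.005 0 0 0;0.05 0 0 -0.015 0 0 0;0.05 0 0 -0.03 0 0 0' 80
python3 -m crank '0.05 0 0 -0.03 0 0 0;0.05 0 0 -0.03 0 0 0;0.05 0 0 0 0 0 -7;0.05 0 0 0 0 0 -7;0.05 0 0 0 0 0 -7;0.05 0 0 0 0 0 -7;0.05 0 0 0 0 0 -7;0.05 0 0 0 0 0 -7'
python3 -m crank '0.05 0 0 0 0 0 -7;0.05 0 0 0 0 0 -7;0.05 0 0 0 0 0 -7;0.05 0 0 0 0 0 0;0.05 -0.03 0.025 0 0 0 0;0.05 -0.03 0.025 0 0 0 0;0.05 -0.03 0.025 0 0 0 0;0.05 -0.03 0.025 0 0 0 0'
```

```text
clock: 36.8
position: [0.6403, -0.2095, 0.138]
tool_rot: [3.139, 0.002, -1.117]
force: [0.2, -0.0, 0.3]
grip_width: 0.0499
finger_force: 0.0
clock: 37.47
position: [0.6412, -0.2103, 0.2004]
tool_rot: [3.141, -0.001, -0.378]
force: [-0.4, -0.7, 0.2]
grip_width: 0.05
finger_force: 0.0
clock: 38.13
position: [0.5179, -0.3087, 0.1998]
tool_rot: [3.141, -0.0, -0.022]
force: [0.5, -1.4, 0.9]
grip_width: 0.05
finger_force: 0.0
```

```bash
python3 -m crank '0.05 -0.02 0.01 0 0 0 0;0.05 -0.02 0.01 0 0 0 0;0.05 0 0 0 0 0 0;0.05 0 0 0 0 0 0;0.05 0 0 0 0 0 0;0.05 0 0 0 0 0 0;0.05 0 0 0 0 0 0;0.05 0 0 0 0 0 0'
python3 - <<'E'
from h import *
g=grab("scene"); P=cloud(g); m=(np.hypot(P[...,0]-.4535,P[...,1]+.36)<.03)&(P[...,2]>.062)&(P[...,2]<.072)
print(m.sum(),cv2.minAreaRect((P[m][:,:2]*1000).astype(np.float32)))
f=grab("top"); P=cloud(f); m=(np.hypot(P[...,0]-.4535,P[...,1]+.36)<.03)&(P[...,2]>.06)&(P[...,2]<.072)
print(m.sum()); 
if m.sum()>5: print(cv2.minAreaRect((P[m][:,:2]*1000).astype(np.float32)))
for x,y in((.641,-.2105),):
    m=(np.hypot(P[...,0]-x,P[...,1]-y)<.03); print(np.nanmax(P[...,2][m]))
cv2.imwrite("pics/a8.png",np.vstack([cv2.resize(g["pixels"][195:325,225:425,::-1],None,fx=3,fy=3),cv2.resize(f["pixels"][190:270,125:275,::-1],(600,210))]))
E
```

```text
clock: 38.8
position: [0.4798, -0.3266, 0.1989]
tool_rot: [3.141, 0.0, -0.017]
force: [0.3, -0.2, 0.5]
grip_width: 0.0499
finger_force: 0.0
69 ((450.20672607421875, -361.7024841308594), (37.229454040527344, 11.704254150390625), 48.931129455566406)
0
0.10273127636239654
```

View pics/a8.png

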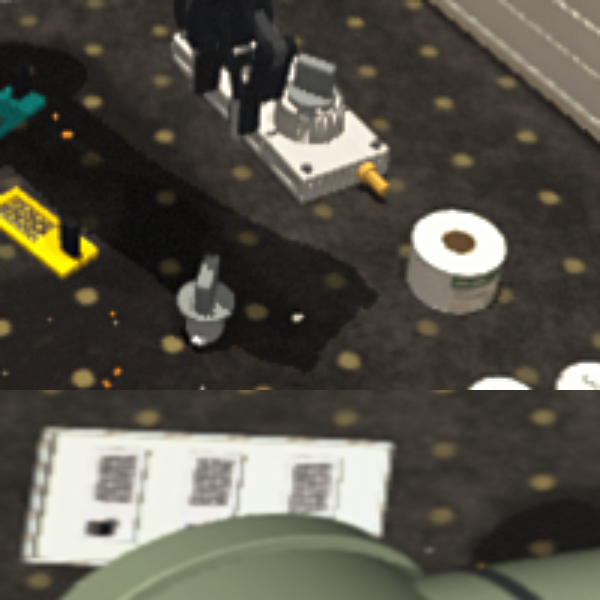

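The first plug is home and upright in the right port (tile 310,100), and the screens are undisturbed. Now the near plug, bar at 50°.

```bash
python3 -m crank '0.05 -0.0135 0.017 0.02 0 0 0;0.05 -0.0135 0.0165 0.02 0 0 0;0.05 0 0 0.02 0 0 -7;0.05 0 0 0 0 0 -7;0.05 0 0 0 0 0 -7;0.05 0 0 0 0 0 -7;0.05 0 0 0 0 0 -7;0.05 0 0 0 0 0 -7'
python3 -m crank '0.05 0 0 0 0 0 -7;0.05 0 0 0 0 0 -2;0.05 0 0 0 0 0 0;0.05 0 0 0 0 0 0;0.05 0 0 0 0 0 0;0.05 0 0 0 0 0 0;0.05 0 0 0 0 0 0;0.05 0 0 0 0 0 0'
python3 -c "
from h import *
s=telemetry.observe();print(s['qpos']);d=np.array([.4533,-.3604,.0576])-s['position'];y=s['tool_rot'][2];print(d, 'tool x',d[0]*np.cos(y)+d[1]*np.sin(y),'y',d[0]*np.sin(y)-d[1]*np.cos(y))"
```

```text
clock: 39.57
position: [0.4518, -0.36, 0.139]
tool_rot: [3.141, 0.0, 0.721]
force: [0.0, 0.0, -0.3]
grip_width: 0.0502
finger_force: 0.0
clock: 40.23
position: [0.4518, -0.3599, 0.1389]
tool_rot: [-3.142, 0.0, 0.872]
force: [-0.8, 0.7, 0.2]
grip_width: 0.0499
finger_force: 0.0
[ 0.10586185  0.71130456  0.69745001  1.84726715 -0.61584999  0.81187121
  0.42608864]
[ 0.00154294 -0.00045079 -0.08131475] tool x 0.0006470982774876479 y 0.0014714446917437993
```

```bash
python3 -m crank '0.05 0.0006 0.0015 0.03 0 0 0;0.05 0 0 0.03 0 0 0;0.05 0 0 0.012 0 0 0;0.05 0 0 0.006 0 0 0;0.05 0 0 0.0025 0 0 0;0.05 0 0 0 0 0 0;0.05 0 0 0 0 0 0;0 0 0 0 0 0 0' 80
python3 -m crank '0 0 0 0 0 0 0;0 0 0 0 0 0 0;0 0 0 0 0 0 0;0 0 0 0 0 0 0;0 0 0 0 0 0 0;0 0 0 0 0 0 0;0 0 0 0 0 0 0;0 0 0 0 0 0 0' 80
```

```text
clock: 40.9
position: [0.4537, -0.3609, 0.0596]
tool_rot: [3.14, -0.0, 0.873]
force: [0.1, -0.4, -0.4]
grip_width: 0.0392
finger_force: 0.0
clock: 41.57
position: [0.4535, -0.3607, 0.0592]
tool_rot: [3.141, -0.0, 0.873]
force: [-0.8, 2.1, 9.4]
grip_width: 0.0109
finger_force: 78.6
```

```bash
python3 -m crank '0 0 0 -0.02 0 0 0;0 0 0 -0.03 0 0 0;0 0 0 -0.04 0 0 0;0 0 0 -0.04 0 0 0;0 0 0 0 0 0 7;0 0 0 0 0 0 7;0 0 0 0 0 0 7;0 0 0 0 0 0 7' 80|grep pos
python3 -m crank '0 0 0 0 0 0 7;0 0 0 0 0 0 7;0 0 0 0 0 0 7;0 0 0 0 0 0 1;0 0 0 0 0 0 0;0 0.02 -0.028 0 0 0 0;0 0.02 -0.028 0 0 0 0;0 0.02 -0.028 0 0 0 0' 80
python3 -m crank '0 0.02 -0.028 0 0 0 0;0 0.02 -0.028 0 0 0 0;0 0.02 -0.028 0 0 0 0;0 0.02 -0.028 0 0 0 0;0 0.02 -0.028 0 0 0 0;0 0.02 -0.028 0 0 0 0;0 0 0 0 0 0 0;0 0 0 0 0 0 0' 80
python3 -c "
from h import *
s=telemetry.observe();print(s['qpos'],s['moment']);print(np.array([.641,-.1,0])-s['position'])"
```

```text
position: [0.4534, -0.3603, 0.1889]
clock: 42.9
position: [0.5137, -0.2757, 0.1887]
tool_rot: [-3.141, -0.0, 0.003]
force: [0.6, -0.2, -1.5]
grip_width: 0.0107
finger_force: 78.7
clock: 43.57
position: [0.634, -0.1067, 0.1881]
tool_rot: [-3.141, 0.0, 0.007]
force: [-0.6, -0.8, -1.5]
grip_width: 0.0106
finger_force: 78.8
[-0.49699169  0.86811181  1.00672415  1.63940438 -0.80761409  1.10294933
 -0.82361246] [-0.09835354  0.01767334 -0.03437481]
[ 0.00703915  0.00669194 -0.18807595]
```

```bash
python3 -m crank '0 0.007 -0.0067 0.01 0 0 0;0 0 0 0.02 0 0 0;0 0 0 0.02 0 0 0;0 0 0 0.006 0 0 0;0 0 0 0 0 0 0;0 0 0 0 0 0 0;0 0 0 0 0 0 0;0 0 0 0 0 0 0' 80
python3 - <<'E'
from h import *
f=grab("top"); g=grab("scene"); crop(g,265,165,365,255,6,"a9")
E
```

```text
clock: 44.23
position: [0.6406, -0.1021, 0.1335]
tool_rot: [3.142, -0.001, -0.0]
force: [0.3, -0.2, -2.5]
grip_width: 0.0107
finger_force: 78.8
```

View pics/a9.png

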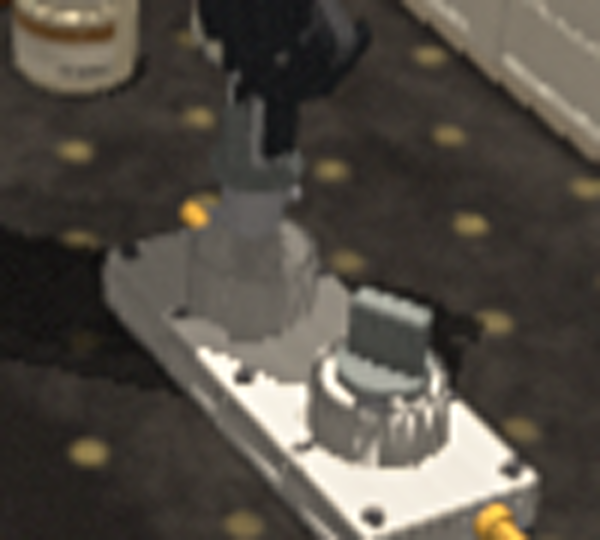

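The held plug is upright just above the left port (crop 255,215). Correct by 2 mm and lower it.

```bash
python3 -m crank '0 0.0004 -0.002 0.006 0 0 0;0 0 0 0.005 0 0 0;0 0 0 0 0 0 0;0 0 0 0.002 0 0 0;0 0 0 0.002 0 0 0;0 0 0 0.0015 0 0 0;0 0 0 0.0015 0 0 0;0 0 0 0 0 0 0' 80
python3 -c "
from h import *
print(telemetry.observe()['moment'])"
```

```text
clock: 45.0
position: [0.6411, -0.0999, 0.1145]
tool_rot: [3.141, -0.001, 0.0]
force: [3.7, 0.3, -1.9]
grip_width: 0.0109
finger_force: 79.0
[-0.06044736 -0.83503544 -0.00693134]
```

```bash
python3 -m crank '0 0.0007 0 0 0 0 0;0 0 0 0.002 0 0 0;0 0 0 0.002 0 0 0;0 0 0 0.0015 0 0 0;0 0 0 0.001 0 0 0;0 0 0 0.001 0 0 0;0 0 0 0 0 0 0;0 0 0 0 0 0 0' 80
python3 -c "
from h import *
print(telemetry.observe()['moment'])"
```

```text
clock: 45.67
position: [0.6423, -0.0998, 0.1073]
tool_rot: [3.141, -0.002, 0.0]
force: [6.5, 0.8, 1.0]
grip_width: 0.011
finger_force: 79.5
[ 0.07070232 -1.76702077  0.03182288]
```

```bash
python3 -m crank '0 0.001 0 0 0 0 0;0 0 0 0 0 0 0;0 0 -0.0002 0 0 0 -5;0 0 -0.0002 0 0 0 -5;0 0 -0.0002 0 0 0 -5;0 0 -0.0002 0 0 0 -5;0 0 -0.0002 0 0 0 -5;0 0 0 0 0 0 0' 80
python3 -c "
from h import *
print(telemetry.observe()['moment'])"
```

```text
clock: 46.33
position: [0.6425, -0.0989, 0.1073]
tool_rot: [3.141, -0.001, 0.441]
force: [4.9, -2.0, 0.8]
grip_width: 0.0107
finger_force: 79.2
[-0.25835646 -0.99853388  0.04056912]
```

```bash
python3 -m crank '0 0.0003 0.0005 0 0 0 -5;0 0 -0.0001 0 0 0 -5;0 0 -0.0001 0 0 0 -5;0 0 -0.0001 0 0 0 -3;0 0 0 0.001 0 0 0;0 0 0 0.001 0 0 0;0 0 0 0 0 0 0;0 0 0 0 0 0 0' 80
python3 -c "
from h import *
print(telemetry.observe()['moment'])"
```

```text
clock: 47.0
position: [0.6424, -0.0989, 0.1047]
tool_rot: [-3.141, 0.0, 0.748]
force: [2.9, 0.2, -2.9]
grip_width: 0.0109
finger_force: 78.6
[-0.04560305 -0.78703957 -0.06659247]
```

```bash
python3 -m crank '0 0.0003 0.0002 0.0015 0 0 0;0 0 0 0.0015 0 0 0;0 0 0 0.0015 0 0 0;0 0 0 0.0015 0 0 0;0 0 0 0.001 0 0 0;0 0 0 0.0005 0 0 0;0 0 0 0 0 0 0;0 0 0 0 0 0 0' 80
python3 -c "
from h import *
print(telemetry.observe()['moment'])"
```

```text
clock: 47.67
position: [0.6428, -0.099, 0.0975]
tool_rot: [-3.142, 0.0, 0.75]
force: [0.4, 0.1, -1.3]
grip_width: 0.0107
finger_force: 78.9
[ 0.03209693 -0.01903559  0.03294928]
```

```bash
python3 -m crank '0 0 0.0002 0 0 0 5;0 0 0.0002 0 0 0 6;0 0 0.0002 0 0 0 6;0 0 0.0002 0 0 0 6;0 0 0.0002 0 0 0 6;0 0 0.0002 0 0 0 5;0 0 0.0001 0.0002 0 0 4;0 0 0 0 0 0 0' 100
python3 -m crank '0 0 0.0002 0.0005 0 0 5;0 0 0.0002 0.0005 0 0 5;0 0 0.0002 0.0005 0 0 5;0 0 0.0002 0.0005 0 0 5;0 0 0.0002 0.0005 0 0 5;0 0 0.0002 0.0005 0 0 5;0 0 0 0 0 0 0;0 0 0 0 0 0 0'
python3 -c "
from h import *
print(telemetry.observe()['moment'])"
```

```text
clock: 48.33
position: [0.6434, -0.0999, 0.0971]
tool_rot: [3.141, 0.0, 0.084]
force: [-0.0, 0.5, -2.2]
grip_width: 0.0105
finger_force: 101.6
clock: 49.0
position: [0.6433, -0.1011, 0.0942]
tool_rot: [3.141, 0.0, -0.432]
force: [0.5, 0.8, -1.8]
grip_width: 0.01
finger_force: 101.6
[0.07293682 0.01892762 0.0734277 ]
```

```bash
python3 -m crank '0 0 0.0002 0.0005 0 0 5;0 0 0.0002 0.0005 0 0 5;0 0 0.0002 0.0005 0 0 5;0 0 0.0002 0.0005 0 0 5;0 0 0.0002 0.0005 0 0 5;0 0 0.0002 0.0005 0 0 5;0 0 0 0 0 0 0;0 0 0 0 0 0 0' 100
python3 -m crank '0 0 0.0001 0.0003 0 0 4;0 0 0.0001 0.0003 0 0 4;0 0 0 0 0 0 3;0 0 0 0 0 0 0;0 0 0 0 0 0 0;0 0 0 0 0 0 0;0 0 0 0 0 0 0;0 0 0 0 0 0 0'
python3 -c "
from h import *
print(telemetry.observe()['moment'])"
```

```text
clock: 49.67
position: [0.6428, -0.1018, 0.0914]
tool_rot: [-3.141, 0.0, -0.954]
force: [2.9, 2.1, -0.6]
grip_width: 0.0101
finger_force: 101.7
clock: 50.33
position: [0.6435, -0.1017, 0.0913]
tool_rot: [-3.14, -0.0, -1.144]
force: [5.1, 3.2, 1.5]
grip_width: 0.0099
finger_force: 107.1
[ 0.70172722 -1.31511926  1.74261462]
```

The second plug is at its stop. Release, retreat and check everything.

```bash
python3 -m crank '0 0 0 -0.0003 0 0 -2;0 0 0 0 0 0 0;0.03 0 0 0 0 0 0;0.05 0 0 0 0 0 0;0.05 0 0 0 0 0 0;0.05 0 0 -0.005 0 0 0;0.05 0 0 -0.015 0 0 0;0.05 0 0 -0.03 0 0 0' 80 | grep pos
python3 -m crank '0.05 0 0 -0.03 0 0 0;0.05 0 0 -0.03 0 0 0;0.05 0 0 0 0 0 -7;0.05 0 0 0 0 0 -7;0.05 0 0 0 0 0 -7;0.05 0 0 0 0 0 -7;0.05 0 0 0 0 0 -7;0.05 0 0 0 0 0 -7'|grep pos
python3 -m crank '0.05 0 0 0 0 0 -7;0.05 0 0 0 0 0 -7;0.05 0 0 0 0 0 -7;0.05 -0.02 0.035 0 0 0 0;0.05 -0.02 0.035 0 0 0 0;0.05 -0.02 0.035 0 0 0 0;0.05 -0.02 0.035 0 0 0 0;0.05 -0.02 0.035 0 0 0 0'|grep pos
python3 -m crank '0.05 -0.02 0.035 0 0 0 0;0.05 -0.02 0.035 0 0 0 0;0.05 0 0.038 0 0 0 0;0.05 0 0.038 0 0 0 0;0.05 0 0.038 0 0 0 0;0.05 0 0.038 0 0 0 0;0.05 0 0 0 0 0 0;0.05 0 0 0 0 0 0'
python3 - <<'E'
from h import *
f=grab("top"); g=grab("scene"); P=cloud(f)
for y in(-.1,-.21):
    m=(np.hypot(P[...,0]-.641,P[...,1]-y)<.028)&(P[...,2]>.09); p=P[m]; print("bar",m.sum(),np.median(p,0),cv2.minAreaRect((p[:,:2]*1000).astype(np.float32)))
T=np.array([.5126,.259]); c,s=np.cos(-.064),np.sin(-.064); q=(P[...,:2]-T)@np.array([[c,-s],[s,c]])
m=(abs(q[...,0])<.066)&(abs(q[...,1])<.12)&(P[...,2]>.033); n,l=cv2.connectedComponents(m.astype(np.uint8))
for i in range(1,n): print("fin tray xy",q[l==i].mean(0),P[l==i][:,2].max(),(l==i).sum())
for nme,b in(("jar",(192,155,220,188)),("roll",(388,165,420,197))):
    z=P[b[1]:b[3],b[0]:b[2]].reshape(-1,3); z=z[z[:,2]>.03]; print(nme,z.mean(0))
cv2.imwrite("pics/a10.png",np.vstack([f["pixels"][120:290,100:500,::-1],g["pixels"][130:290,150:550,::-1]]))
E
```

```text
position: [0.6413, -0.1021, 0.1401]
position: [0.6423, -0.1027, 0.2024]
position: [0.5379, -0.2773, 0.2024]
clock: 53.0
position: [0.4934, -0.4995, 0.202]
tool_rot: [3.14, 0.001, -0.021]
force: [-0.3, 0.1, -0.0]
grip_width: 0.0497
finger_force: 0.0
bar 56 [ 0.64198358 -0.1016209   0.09655379] ((641.5606079101562, -101.43024444580078), (12.60605239868164, 34.34866714477539), 31.2004337310791)
bar 56 [ 0.6418796  -0.21199323  0.09704692] ((642.19873046875, -211.6283416748047), (11.492498397827148, 35.408111572265625), 30.697284698486328)
fin tray xy [-0.03390885 -0.00099531] 0.05055091055704334 30
fin tray xy [-0.03632981 -0.07530158] 0.052249158755432706 25
fin tray xy [-0.05634624  0.10368282] 0.04960836544276646 30
jar [0.68401311 0.16362341 0.06665412]
roll [ 0.6561869  -0.40256227  0.04276435]
```

View pics/a10.png

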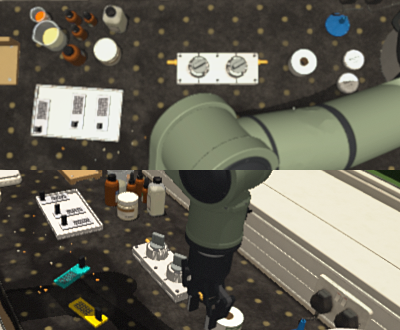

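The final look shows both plugs home and the bystanders in place, but screen_1 was knocked toward the tray's corner (fin at tray −0.056, +0.104). I've used all 14 picture views, so I'll check numerically that it lies flat.

Run:
```python
from h import *
T=np.array([.5126,.259]); c,s=np.cos(-.064),np.sin(-.064); M=np.array([[c,-s],[s,c]])
for cam in("top","scene"):
    f=load(cam); P=cloud(f); q=(P[...,:2]-T)@M; z=P[...,2]; px=f["pixels"].astype(int)
    for nm,y0,y1 in(("s1",.06,.123),("s2",-.03,.03),("s3",-.105,-.045)):
        m=(q[...,0]>-.066)&(q[...,0]<.066)&(q[...,1]>y0)&(q[...,1]<y1)&(z>.0085)&(z<.017)
        p=np.c_[q[m],z[m]]
        if len(p)<20: print(cam,nm,len(p)); continue
        A=np.c_[p[:,:2],np.ones(len(p))]; k=np.linalg.lstsq(A,p[:,2],rcond=None)[0]
        print(cam,nm,len(p),"z",np.round(np.percentile(p[:,2],[5,50,95]),4),"slope",np.round(k[:2],3),"rect",cv2.minAreaRect((p[:,:2]*1000).astype(np.float32)))
f=load("top");P=cloud(f);q=(P[...,:2]-T)@M
# height map rows: tray x, cols: tray y
for x in np.arange(-.065,.07,.01):
    print(round(x,3),[ (lambda m: round(1000*np.median(P[...,2][m]),1) if m.any() else None)((abs(q[...,0]-x)<.005)&(abs(q[...,1]-y)<.004)) for y in np.arange(.06,.127,.008)])
```

```text
top s1 265 z [0.0089 0.0116 0.0153] slope [-0.012  0.023] rect ((-0.6308364868164062, 97.87256622314453), (128.5370635986328, 61.94747543334961), 6.569819450378418)
top s2 306 z [0.0087 0.0111 0.0155] slope [-0.017 -0.011] rect ((0.6914596557617188, -3.2924880981445312), (55.294403076171875, 125.18302917480469), 86.2537841796875)
top s3 312 z [0.0088 0.0109 0.0141] slope [-0.008 -0.006] rect ((-0.6414642333984375, -74.08660888671875), (46.02681350708008, 128.80487060546875), 87.08363342285156)
scene s1 165 z [0.0089 0.0122 0.0161] slope [-0.021  0.035] rect ((0.5705375671386719, 93.71907043457031), (60.709903717041016, 131.44451904296875), 86.45284271240234)
scene s2 208 z [0.0088 0.0123 0.0159] slope [-0.01   0.007] rect ((-0.017169952392578125, -4.067569732666016), (56.428932189941406, 127.59466552734375), 85.89444732666016)
scene s3 243 z [0.009  0.0125 0.0159] slope [-0.01   0.008] rect ((-0.3140907287597656, -75.29301452636719), (128.3932342529297, 50.014469146728516), 2.8504843711853027)
-0.065 [np.float64(2.7), np.float64(4.1), np.float64(5.2), np.float64(3.9), np.float64(12.3
[... 1479 characters left out ...]
7.2), np.float64(11.6), np.float64(9.0), np.float64(14.0)]
0.035 [np.float64(5.4), np.float64(3.0), np.float64(3.8), np.float64(3.5), np.float64(6.4), np.float64(9.5), np.float64(3.1), np.float64(6.3), np.float64(12.1)]
0.045 [np.float64(3.9), np.float64(4.0), np.float64(3.4), np.float64(4.5), np.float64(3.0), np.float64(2.9), np.float64(2.2), np.float64(3.4), np.float64(13.0)]
0.055 [np.float64(4.9), np.float64(2.8), np.float64(3.8), np.float64(2.9), np.float64(3.1), np.float64(2.4), np.float64(3.2), np.float64(3.0), np.float64(8.1)]
0.065 [np.float64(4.3), np.float64(3.1), np.float64(3.7), np.float64(5.7), np.float64(4.3), np.float64(4.6), np.float64(2.2), np.float64(4.1), np.float64(9.9)]
```

Screen_1 lies flat (plate top about 12 mm, same as the others) with its origin at tray (−0.018, 0.105), within the limits. Handing in.

```bash
python3 -c "
from h import *
print(bot.job_done())"
```

```text
the job is handed in; nothing more can be done
None
```

I handed the job in at about 53 s on the clock: the three screens present lie flat in the wash tray and both plugs are home in their ports, though the hand-in returned no verdict; screen_1 was knocked toward a tray corner along the way, but by the depth readings it is flat and within the limits.

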